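# Put the salvaged TV power-board parts on their outlined pads

### The arm

A 6-joint arm with a two-finger parallel gripper is mounted at the origin on the work surface. World frame = base frame: x ahead of the robot, y to its left, z up, the work surface at z = 0. Lengths are in m, angles in rad, forces in N, time in s.
With the tool pointing down it reaches from about 0.35 to 0.775 m from the base axis. Payload 7.3 kg.
Tool frame: the origin (TCP) lies at the centre of the arm's flange, where the gripper is bolted on; the fingertips stand 178 mm ahead of it and the grasp point (between the pads) lies 159 mm ahead of it; z points along the fingers, y is the line along which they close (so a half turn about z gives the same grasp; the last joint's range is limited). The gripper opens to 92 mm and grips with 3 to 60 N. Pads are 19 mm wide; open, the fingers measure 130 mm over their backs; the gripper's body (75 mm by 190 mm) begins 47 mm behind the grasp point.
Start: joints at [-1.345, 0.342, 1.524, -0, 1.275, -0.146], TCP at [0.191, -0.489, 0.405] pointing down, gripper open.
Joint ranges: [-2.53, 2.53], [-0.77, 2.02], [0.04, 2.7], [-1, 4.14], [0.28, 2.66], [-3.11, 3.11]. Speed limits (rad/s): [2.57, 2.57, 3.14, 3.14, 3.14, 3.14].

### API

Orientations are given as [roll, pitch, yaw] about the fixed x, y, z axes, in that order (R = Rz(yaw) Ry(pitch) Rx(roll)).
In Python, from cell import telemetry, vision, ticket gives the robot as it stands.
- The arm moves only by the shell command python3 -m crank 'ROWS' [FORCE]. ROWS is JSON, a list of rows, each a list of 5 numbers: the gripper command: -1 is shut, 1 is fully open, values between are in proportion, then the shift along the tool's x, y, z in mm, then the turn about the tool's z in rad. In form: [[fingers, dx, dy, dz, roll], ...]. A call has 1 to 12 rows; each row is the pose to reach, as a shift and turn from the pose commanded when the call began, along the tool's axes at that moment; what a row does not reach only later rows make up. A row lasts 1/12 s, in which the tool goes at most 41.7 mm and 7.16 degrees, less where a joint would pass 70% of its speed; a pose out of reach is approached as far as the arm can. A call with a gripper value outside its range is refused whole. The fingers move at their own pace and stop on an object; FORCE is the grip in N (left out, the last holds). Time passes only in rows, so rows that repeat a pose let the fingers close. It gives the time, the measured TCP pose, the force, the opening and the grip force at its end, in the units of the state.
- telemetry.observe(): the state, without advancing time (a new reading comes with each control period).
- vision.read_camera(name): name is "scene" or "top"; returns (picture, depth): 400x640x3 uint8, red, green, blue; 400x640 float32, m along the optical axis (not along the pixel's ray), 0 where there is no reading.
- vision.get_calibration(name): a dict with "camera_matrix" (3x3 intrinsics, pixels), "rvec" (rotation vector, rad) and "tvec" (3), from world to camera coordinates, as OpenCV has them. Camera axes: x right, y down, z forward; pixel columns grow to the right and rows downward; lengths in m; the calibration is good to about 2 mm. A picture is of the moment at which its call begins. get_calibration takes no time and is no camera call.
- ticket.hand_in(): hands the job in; it is judged then, once.
The state is a dict: "time": time; "qpos": joint angles; "qvel": joint speeds; "joint_efforts": joint torques, N m; "tool_pos": TCP position; "tool_rot": TCP orientation; "contact_force": force on the tool from outside, world axes, zero at the start; "torque": the same for the moment, N m; "opening": finger opening in m; "grip_force": force on a finger pad.
Only numpy, scipy, OpenCV 4.12 (cv2) and the standard library are available. Lean on these libraries where they do the work, as an engineer would, in place of code of your own. Each camera call takes 0.05 s, during which the arm holds its last target. There are 200 camera calls.

### The job

Put the four parts salvaged from the TV power board away on the black pads: the large and the small blue capacitor, the aluminium heat sink and the yellow transformer each go upright inside the white outline that fits its shape and size, turned to lie along that outline (either way round). Set each one down rather than dropping it, and leave the orange relay and the red flux tin where they are.

Things in the scene. Friction and masses are not known exactly. Their poses are not given: they have to be found in the camera images.
- big_cap_mid (a point): Large electrolytic capacitor: blue cylinder, 45 mm diameter, 55 mm tall, black top with two brass studs 3.5 mm high, a white stripe down one side; about 0.13 kg. Stands upright on the bench; this point is its centre, half-way up; z up. Its yaw does not matter.
- small_cap_mid (a point): Small electrolytic capacitor: the same look, blue cylinder, 25 mm diameter, 40 mm tall, studs 3.5 mm; about 0.04 kg. Stands upright on the bench; this point is its centre, half-way up; z up. Its yaw does not matter.
- heat_sink_mid (a point): Heat sink: bare aluminium block with upright fins, 90 mm (its x axis) by 25 mm (y) by 38 mm tall (z); about 0.14 kg; can be pinched across the 25 mm. Stands upright on the bench; this point is its centre, half-way up; z up.
- transformer_mid (a point): Transformer: yellow taped winding in a dark core on a black foot, 60 mm (x, over the core) by 38 mm (y, over the yellow winding) by 40 mm tall (z); the yellow flat sides are 42 mm long, from 6 to 34 mm up; about 0.16 kg; can be pinched across the 38 mm. Stands upright on the bench; this point is its centre, half-way up; z up.
- big_cap_pad: Pad for the large capacitor: 84 x 84 mm with a white circle, 63 mm inner diameter. The pad is fixed to the bench, black rubber 4 mm thick; origin at the centre of its underside, which is also the centre of the outline in plan.
- small_cap_pad: Pad for the small capacitor: 64 x 64 mm with a white circle, 43 mm inner diameter. The pad is fixed to the bench, black rubber 4 mm thick; origin at the centre of its underside, which is also the centre of the outline in plan.
- heat_sink_pad: Pad for the heat sink: 130 mm (x axis) by 64 mm (y) with a white long rectangle, 108 mm (x) by 43 mm (y) inside; the heat sink's 90 mm side goes along its x axis, either way round. The pad is fixed to the bench, black rubber 4 mm thick; origin at the centre of its underside, which is also the centre of the outline in plan.
- transformer_pad: Pad for the transformer: 100 mm (x axis) by 78 mm (y) with a white broad rectangle, 78 mm (x) by 56 mm (y) inside; the transformer's 60 mm side goes along its x axis, either way round. The pad is fixed to the bench, black rubber 4 mm thick; origin at the centre of its underside, which is also the centre of the outline in plan.
- relay: Relay, to be left alone: orange box on a black foot, 32 x 42 x 29 mm tall, loose on the bench; origin at the centre of its underside.
- flux_tin: Flux tin, to be left alone: round red tin, 52 mm diameter, 28 mm tall, loose on the bench; origin at the centre of its underside.
Not all that is in view belongs to the job. What is shaped like the part that bears transformer_mid but pink or turquoise is not meant.

How it is judged:
At the end, for the whole second after the job is handed in: Each part is upright (0.15 rad) on its own pad (height within 6 mm), centre within 13 mm of the outline's centre; heat sink and transformer within 0.35 rad of the outline's length, either way round; all released and at rest; relay and flux tin within 25 mm of their starts (horizontal distance between big_cap_mid and big_cap_pad below 0.013 m and z of big_cap_mid in the frame of big_cap_pad between 0.0255 and 0.0375 m and angle between each of big_cap_mid, small_cap_mid, heat_sink_mid, transformer_mid's own z axis and vertical below 0.15 rad and linear speed of each of big_cap, small_cap, heat_sink, transformer below 0.02 m/s and angular speed of each of big_cap, small_cap, heat_sink, transformer below 0.2 rad/s and contact force between the fingers and big_cap below 0.05 N and horizontal distance between small_cap_mid and small_cap_pad below 0.013 m and z of small_cap_mid in the frame of small_cap_pad between 0.018 and 0.03 m and contact force between the fingers and small_cap below 0.05 N and horizontal distance between heat_sink_mid and heat_sink_pad below 0.013 m and z of heat_sink_mid in the frame of heat_sink_pad between 0.017 and 0.029 m and contact force between the fingers and heat_sink below 0.05 N and angle between the x axis of heat_sink_mid and the x axis of heat_sink_pad, either way round below 0.35 rad and horizontal distance between transformer_mid and transformer_pad below 0.013 m and z of transformer_mid in the frame of transformer_pad between 0.018 and 0.03 m and contact force between the fingers and transformer below 0.05 N and angle between the x axis of transformer_mid and the x axis of transformer_pad, either way round below 0.35 rad and distance of each of relay, flux_tin from where it was at the start of the episode below 0.025 m); the robot touches nothing.
It fails at once if the large capacitor is dropped: out of the fingers with its underside more than 35 mm above the bench (height (world z) of big_cap_mid above 0.0625 m and contact force between the fingers and big_cap below 0.01 N).
It fails at once if the small capacitor is dropped: out of the fingers with its underside more than 35 mm above the bench (height (world z) of small_cap_mid above 0.055 m and contact force between the fingers and small_cap below 0.01 N).
It fails at once if the heat sink is dropped: out of the fingers with its underside more than 35 mm above the bench (height (world z) of heat_sink_mid above 0.054 m and contact force between the fingers and heat_sink below 0.01 N).
It fails at once if the transformer is dropped: out of the fingers with its underside more than 35 mm above the bench (height (world z) of transformer_mid above 0.055 m and contact force between the fingers and transformer below 0.01 N).
It fails at once if the relay or the flux tin is pushed or carried more than 25 mm from where it was (distance of any of relay, flux_tin from where it was at the start of the episode above 0.025 m).
It also fails if it takes over 96 s, if anything falls off the work surface, if the arm or the gripper's body presses on something with over 40 N, if the wrist force passes 120 N, or if a joint passes its speed limit or range.

## Working session

There is one attempt and no reset: what is moved stays moved. The work goes in short steps, Python scripts to look and compute and a shell command to move; the robot and the scene stay as the last step left them, time stands still between calls to the robot, and variables do not carry over. Pictures are saved under pics/ and viewed, at most 14 in all, crops included, and the job is handed in when it is done.

```bash
ls; mkdir -p pics; python3 - <<'E'
from cell import telemetry, vision
import cv2,numpy as np
for n in("scene","top"):
    p,d=vision.read_camera(n); cv2.imwrite(f"pics/{n}0.png",p[:,:,::-1]); np.savez(f"pics/{n}0.npz",p=p,d=d)
    c=vision.get_calibration(n); print(n,c)
print(telemetry.observe())
E
```

```text
pics
scene {'camera_matrix': array([[462.56408849,   0.        , 318.3437233 ],
       [  0.        , 462.56408849, 198.2124755 ],
       [  0.        ,   0.        ,   1.        ]]), 'rvec': array([ 0.77726082,  2.54499701, -1.19123381]), 'tvec': array([ 0.40863308, -0.13270447,  1.2147788 ])}
top {'camera_matrix': array([[398.9034994 ,   0.        , 318.79130095],
       [  0.        , 398.9034994 , 203.3373448 ],
       [  0.        ,   0.        ,   1.        ]]), 'rvec': array([ 2.04741186, -2.15685208,  0.23738582]), 'tvec': array([0.034686  , 0.48411947, 0.79506905])}
{'time': 0.1, 'qpos': array([-1.34503315e+00,  3.42677753e-01,  1.52491664e+00,  1.03592815e-05,
        1.27540918e+00, -1.45993245e-01]), 'qvel': array([ 1.85723689e-04, -9.31009156e-04, -4.48869346e-03,  1.91540181e-04,
       -3.35738633e-05,  5.00813070e-04]), 'joint_efforts': array([ 2.29640857e-03, -4.32004917e+01, -2.44694602e+01,  7.19193416e-02,
        5.26302145e-02, -4.62736273e-05]), 'tool_pos': array([ 0.19070678, -0.48901417,  0.40410316]), 'tool_rot': array([-3.14019818e+00, -2.15054695e-04,  3.71753245e-01]), 'contact_force': array([-0.699708  , -0.61886094, -0.57562126]), 'torque': array([0.03502409, 0.02449308, 0.03082211]), 'grip_force': 0.0, 'opening': 0.091991824666949}
```

View pics/top0.png

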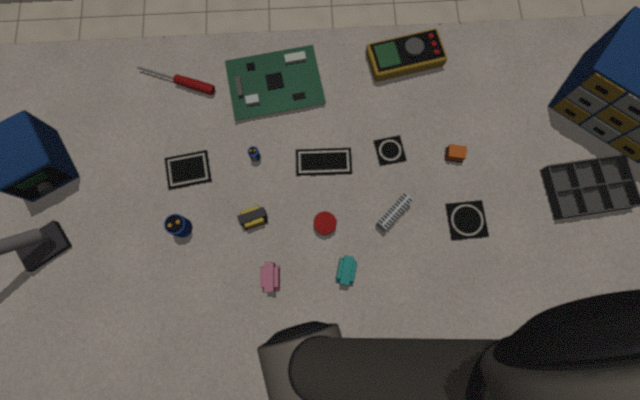

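View pics/scene0.png

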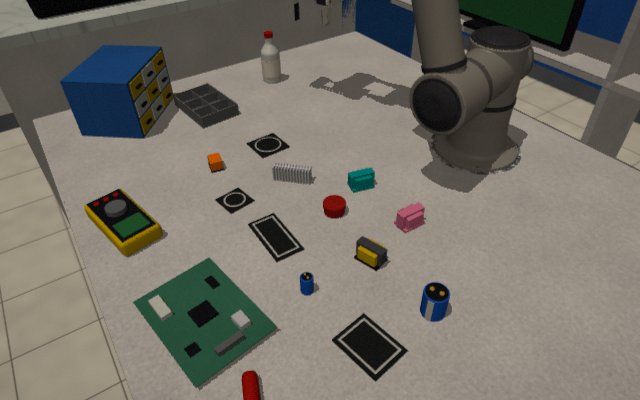

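The top view shows the pads: transformer (188,169), heat sink (323,161), small cap (390,150) and big cap (466,219). Parts are at: big cap (178,225), small cap (254,154), heat sink (394,212). To stay untouched are the relay (457,153) and the tin (325,223).
Three candidates for the transformer: yellow/dark (252,217), pink (270,277), turquoise (346,270). The yellow one at (252,217) fits, because the task names a yellow winding in a dark core. I'll measure and confirm it in a crop.

```bash
cat > h.py <<'E'
import cv2,numpy as np
from cell import vision
def cal(n):
    c=vision.get_calibration(n); return c["camera_matrix"],cv2.Rodrigues(c["rvec"])[0],c["tvec"].reshape(3)
def ray(n,uv,z):
    K,R,t=cal(n); uv=np.atleast_2d(uv).astype(float)
    d=np.c_[uv,np.ones(len(uv))]@np.linalg.inv(K).T@R; o=-R.T@t
    return (o+d*((z-o[2])/d[:,2])[:,None])[:,:2]
def world(n,d):
    K,R,t=cal(n); v,u=np.mgrid[:d.shape[0],:d.shape[1]]
    c=np.dstack([u,v,np.ones_like(u)])@np.linalg.inv(K).T*d[...,None]
    return (c-t)@R
def rect(xy):
    (c,s,a)=cv2.minAreaRect((xy*1000).astype(np.float32)); a=a if s[0]>=s[1] else a-90
    return np.round(c,1),np.round(sorted(s)[::-1],1),round(float(np.deg2rad(a)),3)
E
python3 - <<'E'
from h import *
for n in("top","scene"):
    f=np.load(f"pics/{n}0.npz");p,d=f["p"],f["d"];w=world(n,d);hsv=cv2.cvtColor(p,cv2.COLOR_RGB2HSV)
    print(n,"cam",-cal(n)[1].T@cal(n)[2])
    S={"big":((178,225),(435,300),.055),"small":((254,154),(307,283),.04),"sink":((394,212),(293,173),.038),"trafo":((252,217),(371,252),.04),"tin":((325,223),(335,206),.028),"relay":((457,153),(215,161),.029)}
    for k,(a,b,h) in S.items():
        u,v=a if n=="top" else b; r=32
        sl=np.s_[v-r:v+r,u-r:u+r]; W=w[sl]; 
        for fr in(.3,.8):
            m=((W[...,2]>h*fr)&(W[...,2]<h+.01)&(d[sl]>0)).astype(np.uint8)
            nn,l,st,ce=cv2.connectedComponentsWithStats(m)
            if nn<2: continue
            i=1+np.argmax(st[1:,4]); ys,xs=np.nonzero(l==i)
            print(k,fr,st[i,4],"depth",*rect(W[ys,xs,:2]),"zmax",W[ys,xs,2].max().round(4),"ray@h",*rect(ray(n,np.c_[xs+u-r,ys+v-r],h)))
    P={"Ptrafo":((188,169),(370,346)),"Psink":((323,161),(276,236)),"Psmall":((390,150),(235,200)),"Pbig":((466,219),(268,145))}
    for k,(a,b) in P.items():
        u,v=a if n=="top" else b; r=45
        g=cv2.cvtColor(p,cv2.COLOR_RGB2GRAY)[v-r:v+r,u-r:u+r]
        m=(g<60).astype(np.uint8); nn,l,st,ce=cv2.connectedComponentsWithStats(m)
        # outer black frame component containing most pixels
        best=max(range(1,nn),key=lambda i:(st[i,2]*st[i,3] if abs(st[i,0]+st[i,2]/2-r)<15 and abs(st[i,1]+st[i,3]/2-r)<15 else 0))
        ys,xs=np.nonzero(l==best); print(k,*rect(ray(n,np.c_[xs+u-r,ys+v-r],.004)))
p=np.load("pics/top0.npz")["p"]
q=np.load("pics/scene0.npz")["p"]
A=cv2.resize(p[130:300,150:350],(600,510),interpolation=cv2.INTER_CUBIC)
cv2.imwrite("pics/crop1.png",A[:,:,::-1])
E
```

```text
top cam [0.29622978 0.01469903 0.88302969]
big 0.3 471 depth [457.2 316.8] [44.3 44. ] -0.776 zmax 0.0615 ray@h [454.1 310.8] [57.8 43.4] 1.069
big 0.8 372 depth [457.9 317. ] [44.8 43.3] 0.175 zmax 0.0615 ray@h [456.7 315.6] [45.4 42.8] 1.519
small 0.3 137 depth [616.1 152.2] [23.7 23.1] 0.674 zmax 0.0456 ray@h [611.8 149.8] [34.  22.9] 0.423
small 0.8 103 depth [616.2 152. ] [23.6 22.6] 0.674 zmax 0.0456 ray@h [615.7 151.7] [25.3 22.3] 0.727
sink 0.3 497 depth [ 465.  -154.3] [91.5 24.8] -0.803 zmax 0.0415 ray@h [ 462.8 -152.1] [95.7 24.8] -0.804
sink 0.8 339 depth [ 465.1 -154.4] [91.3 24.8] -0.803 zmax 0.0415 ray@h [ 464.2 -153.5] [91.8 24.8] -0.804
trafo 0.3 468 depth [470.  156.9] [59.8 38.2] -1.258 zmax 0.0439 ray@h [466.5 154.9] [61.4 42.1] -1.269
trafo 0.8 394 depth [470.1 157.1] [59.8 37.5] -1.272 zmax 0.0439 ray@h [468.5 156.2] [60.1 37.4] -1.269
tin 0.3 437 depth [4.484e+02 2.000e-01] [51.2 48. ] -0.06 zmax 0.0315 ray@h [4.482e+02 1.000e-01] [50.7 47.9] -0.052
tin 0.8 431 depth [4.484e+02 2.000e-01] [51.2 48. ] -0.06 zmax 0.0315 ray@h [4.482e+02 1.000e-01] [50.7 47.9] -0.
[... 1116 characters left out ...]
.1] [70.9 53.7] -1.283
trafo 0.8 404 depth [468.1 155.5] [60.4 38.4] -1.292 zmax 0.0429 ray@h [473.3 159.2] [61.9 38. ] -1.252
tin 0.3 404 depth [446.4  -2.5] [54.1 48.4] 0.953 zmax 0.0314 ray@h [452.1   5.7] [69.6 48.4] 0.964
tin 0.8 317 depth [446.4  -2.6] [54.1 48.4] 0.947 zmax 0.0314 ray@h [448.4   0.5] [56.9 48.4] 0.965
relay 0.3 198 depth [ 595.  -309.3] [42.6 30.1] 1.38 zmax 0.0328 ray@h [ 599.  -297.3] [68.3 31.7] 1.347
relay 0.8 135 depth [ 594.9 -309.5] [42.4 29.9] 1.375 zmax 0.0328 ray@h [ 596.  -306.9] [48.1 29.9] 1.36
Ptrafo [591.6 307.1] [100.1  78.7] -1.419
Psink [594.7  -7.1] [130.9  63.9] 1.557
Psmall [ 614.  -162.6] [65.  64.2] -1.413
Pbig [ 441.1 -319.4] [84.8 84. ] -1.523
```

View pics/crop1.png

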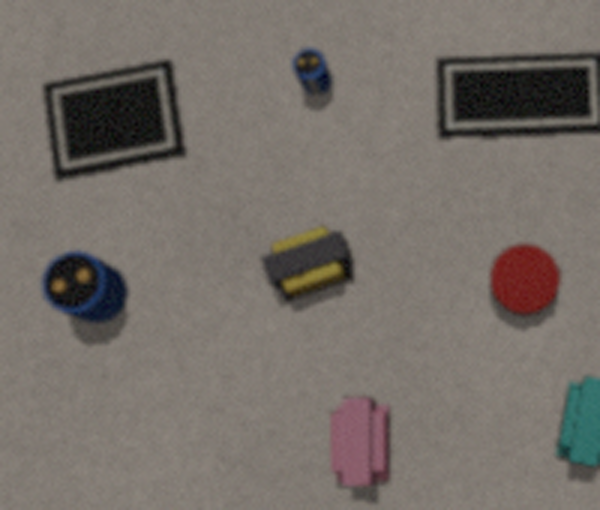

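The crop confirms it: yellow winding and dark core at crop (308,262), which is top-view (252,217). Pink and turquoise are decoys. I'll start with the heat sink.

```bash
cat > plan.py <<'E'
import sys,numpy as np
from cell import telemetry
s=telemetry.observe();p=s["tool_pos"]*1000;y=s["tool_rot"][2]
x,yy,z,w=map(float,sys.argv[1:5])
D=np.array([x,yy,z])-p; c,n=np.cos(y),np.sin(y)
r=(y-w+np.pi)%(2*np.pi)-np.pi
print("t",s["time"],"pos",p.round(1),"rot",s["tool_rot"].round(3),"q6",s["qpos"][5].round(2),"open",s["opening"],"grip",s["grip_force"],"F",s["contact_force"].round(1))
print("MOVE",round(c*D[0]+n*D[1],1),round(n*D[0]-c*D[1],1),round(-D[2],1),round(r,3))
E
python3 plan.py 464.3 -155.1 280 2.339
```

```text
t 0.1 pos [ 190.7 -489.   404.1] rot [-3.14  -0.     0.372] q6 -0.15 open 0.091991824666949 grip 0.0 F [-0.7 -0.6 -0.6]
MOVE 376.2 -211.7 124.1 -1.967
```

```bash
python3 -m crank '[[0.1,376,-212,60,-1.967],[0.1,376,-212,60,-1.967],[0.1,376,-212,60,-1.967],[0.1,376,-212,60,-1.967],[0.1,376,-212,60,-1.967],[0.1,376,-212,60,-1.967],[0.1,376,-212,60,-1.967],[0.1,376,-212,60,-1.967],[0.1,376,-212,60,-1.967],[0.1,376,-212,60,-1.967],[0.1,376,-212,60,-1.967],[0.1,376,-212,60,-1.967]]' 25; python3 plan.py 464.3 -155.1 250 2.339
```

```text
time: 1.1
tool_pos: [0.4657, -0.1517, 0.3437]
tool_rot: [-3.141, -0.002, 1.882]
contact_force: [-1.2, -0.1, -0.1]
opening: 0.0507
grip_force: 0.0
t 1.1 pos [ 465.7 -151.7  343.7] rot [-3.141e+00 -2.000e-03  1.882e+00] q6 -0.78 open 0.050679440277439924 grip 0.0 F [-1.2 -0.1 -0.1]
MOVE -2.8 -2.4 93.7 -0.457
```

```bash
python3 -m crank '[[0.1,-2,-2,94,-0.46],[0.1,-2,-2,94,-0.46],[0.1,-2,-2,94,-0.46],[0.1,-2,-2,94,-0.46],[0.1,-2,-2,94,-0.46],[0.1,-2,-2,94,-0.46],[0.1,-2,-2,94,-0.46]]'; python3 plan.py 464.3 -155.1 183 2.339
python3 - <<'E'
from h import *
for n in("top","scene"):
    p,d=vision.read_camera(n); np.savez(f"pics/{n}1.npz",p=p,d=d)
    K,R,t=cal(n)
    q=K@(R@np.array([.4643,-.1551,.04])+t); u,v=(q[:2]/q[2]).astype(int)
    A=cv2.resize(p[max(v-60,0):v+60,max(u-80,0):u+80],(480,360),interpolation=cv2.INTER_CUBIC)
    B=A if n=="top" else np.hstack([B,A]) if 0 else np.vstack([cv2.resize(B,(400,300)),cv2.resize(A,(400,300))])
cv2.imwrite("pics/c2.png",B[:,:,::-1])
E
```

```text
time: 1.68
tool_pos: [0.4629, -0.1576, 0.2512]
tool_rot: [3.141, 0.001, 2.329]
contact_force: [-0.4, 1.0, -0.2]
opening: 0.0505
grip_force: 0.0
t 1.6833 pos [ 462.9 -157.6  251.2] rot [3.141e+00 1.000e-03 2.329e+00] q6 -1.24 open 0.05045154046739832 grip 0.0 F [-0.4  1.  -0.2]
MOVE 0.9 2.7 68.2 -0.01
```

View pics/c2.png

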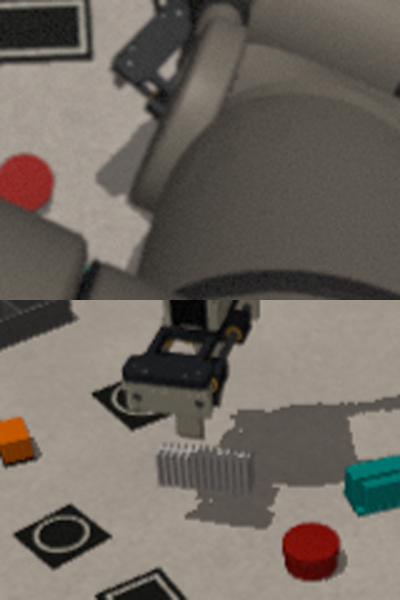

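The scene view shows one finger above and behind the sink, about (190,425) in the crop, and lined up with it. Descend and grip.

```bash
python3 -m crank '[[0.1,1,2.5,30,-0.01],[0.1,1,2.5,50,-0.01],[0.1,1,2.5,68,-0.01],[0.1,1,2.5,68,-0.01],[0.1,1,2.5,68,-0.01],[-1,1,2.5,68,-0.01],[-1,1,2.5,68,-0.01],[-1,1,2.5,68,-0.01],[-1,1,2.5,68,-0.01],[-1,1,2.5,68,-0.01],[-1,1,2.5,68,-0.01],[-1,1,2.5,68,-0.01]]' 25; python3 plan.py 464.3 -155.1 280 2.339
```

```text
time: 2.78
tool_pos: [0.464, -0.1552, 0.1834]
tool_rot: [3.141, 0.001, 2.342]
contact_force: [-1.2, 0.4, 5.9]
opening: 0.0252
grip_force: 25.0
t 2.7833 pos [ 464.  -155.2  183.4] rot [3.141e+00 1.000e-03 2.342e+00] q6 -1.25 open 0.025187638036095594 grip 25.00078171491623 F [-1.2  0.4  5.9]
MOVE -0.1 0.2 -96.6 0.003
```

Gripped: opening 25.2 mm. Lift and carry to the pad.

```bash
python3 -m crank '[[-1,0,0,-20,0],[-1,0,0,-60,0],[-1,0,0,-70,0],[-1,0,0,-70,0]]' ; python3 plan.py 595 -6.8 253 1.555
```

```text
time: 3.12
tool_pos: [0.4646, -0.1554, 0.2555]
tool_rot: [3.14, 0.006, 2.342]
contact_force: [0.3, -1.1, -0.7]
opening: 0.0251
grip_force: 25.0
t 3.1167 pos [ 464.6 -155.4  255.5] rot [3.14  0.006 2.342] q6 -1.25 open 0.025065463313824622 grip 24.99976247549057 F [ 0.3 -1.1 -0.7]
MOVE 15.7 197.1 2.5 0.787
```

```bash
python3 -m crank '[[-1,4,50,0,0.12],[-1,8,80,0,0.24],[-1,12,120,0,0.36],[-1,16,160,0,0.48],[-1,16,197,0,0.6],[-1,16,197,0,0.72],[-1,16,197,0,0.787],[-1,16,197,0,0.787],[-1,16,197,0,0.787],[-1,16,197,0,0.787]]' ; python3 plan.py 595 -6.8 189 1.555
python3 - <<'E'
from h import *
p,d=vision.read_camera("scene"); q=p[140:300,180:400]
cv2.imwrite("pics/c3.png",cv2.resize(q,(660,480),interpolation=cv2.INTER_CUBIC)[:,:,::-1])
E
```

```text
time: 3.95
tool_pos: [0.5936, -0.0067, 0.2518]
tool_rot: [-3.14, -0.0, 1.557]
contact_force: [0.6, -0.1, -0.6]
opening: 0.0249
grip_force: 25.0
t 3.95 pos [593.6  -6.7 251.8] rot [-3.14  -0.     1.557] q6 -0.13 open 0.02486549358785392 grip 24.999859035015106 F [ 0.6 -0.1 -0.6]
MOVE -0.1 1.5 62.8 0.002
```

View pics/c3.png

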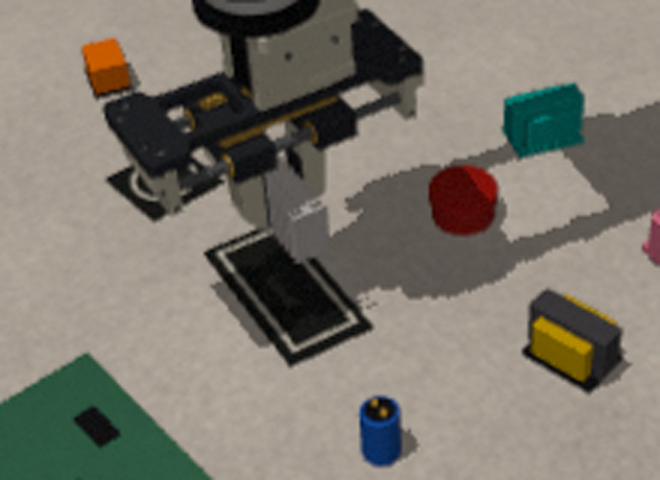

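The sink is held level above its pad (crop 295,225). Lower and release.

```bash
python3 -m crank '[[-1,0,1.5,30,0],[-1,0,1.5,50,0],[-1,0,1.5,58,0],[-1,0,1.5,61,0],[-1,0,1.5,63,0],[-1,0,1.5,63,0],[-1,0,1.5,63,0]]' ; python3 plan.py 595 -6.8 187.5 1.555
```

```text
time: 4.58
tool_pos: [0.5959, -0.0065, 0.1908]
tool_rot: [3.14, 0.0, 1.555]
contact_force: [-0.7, 0.9, -1.0]
opening: 0.0247
grip_force: 25.0
t 4.5833 pos [595.9  -6.5 190.8] rot [3.14  0.    1.555] q6 -0.12 open 0.024677319591558798 grip 24.999754428863525 F [-0.7  0.9 -1. ]
MOVE -0.3 -0.9 3.3 -0.0
```

```bash
python3 -m crank '[[-1,0,-0.5,2,0],[-1,0,-0.5,3,0],[-1,0,-0.5,3.3,0],[-1,0,-0.5,3.3,0],[-0.3,0,-0.5,3.3,0],[-0.1,0,-0.5,3.3,0],[0.1,0,-0.5,3.3,0],[0.1,0,-0.5,3.3,0],[0.1,0,-0.5,-20,0],[0,0,-0.5,-50,0],[0,0,-0.5,-70,0],[0,0,-0.5,-70,0]]' ; python3 plan.py 615.3 151.5 255 1.571
```

```text
time: 5.58
tool_pos: [0.5963, -0.0065, 0.2642]
tool_rot: [3.134, 0.001, 1.555]
contact_force: [1.2, -0.8, -0.4]
opening: 0.0463
grip_force: 0.0
t 5.5833 pos [596.3  -6.5 264.2] rot [3.134e+00 1.000e-03 1.555e+00] q6 -0.12 open 0.04628216391366165 grip 0.0 F [ 1.2 -0.8 -0.4]
MOVE 158.3 16.5 9.2 -0.016
```

```bash
python3 -m crank '[[0,40,4,0,0],[0,80,8,5,0],[0,120,12,9,0],[0,158,16,9,0],[0,158,16,30,0],[0,158,16,40,0],[0,158,16,40,0],[0,158,16,40,0]]' ; python3 plan.py 615.3 151.5 183 1.571
python3 - <<'E'
from h import *
p,d=vision.read_camera("scene"); q=p[140:320,180:420]
cv2.imwrite("pics/c4.png",cv2.resize(q,(720,540),interpolation=cv2.INTER_CUBIC)[:,:,::-1])
E
```

```text
time: 6.25
tool_pos: [0.6132, 0.1503, 0.2185]
tool_rot: [-3.139, 0.001, 1.554]
contact_force: [0.1, -1.3, 1.0]
opening: 0.0458
grip_force: 0.0
t 6.25 pos [613.2 150.3 218.5] rot [-3.139e+00  1.000e-03  1.554e+00] q6 0.14 open 0.045820271432881234 grip 0.0 F [ 0.1 -1.3  1. ]
MOVE 1.2 2.1 35.5 -0.017
```

View pics/c4.png

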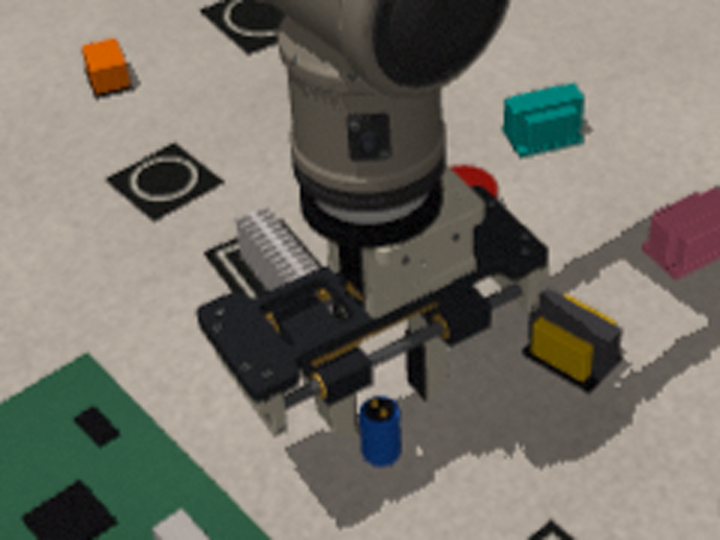

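The heat sink stands on its pad (crop 275,250), and the fingers straddle the small cap (crop 380,430). Descend, grip, lift.

```bash
python3 -m crank '[[0,1.2,2,15,-0.015],[0,1.2,2,30,-0.015],[0,1.2,2,35,-0.015],[0,1.2,2,35,-0.015],[-1,1.2,2,35,-0.015],[-1,1.2,2,35,-0.015],[-1,1.2,2,35,-0.015],[-1,1.2,2,35,-0.015],[-1,1.2,2,35,-0.015],[-1,1.2,2,35,-0.015]]' 20; python3 plan.py 614.4 -162 265 1.571
```

```text
time: 7.13
tool_pos: [0.6158, 0.1525, 0.1856]
tool_rot: [3.14, 0.0, 1.57]
contact_force: [-1.0, -1.3, 4.4]
opening: 0.0246
grip_force: 20.0
t 7.1333 pos [615.8 152.5 185.6] rot [3.14 0.   1.57] q6 0.12 open 0.024583853769419663 grip 20.00127911567688 F [-1.  -1.3  4.4]
MOVE -314.5 -1.1 -79.4 -0.001
```

```bash
python3 -m crank '[[-1,0,0,-30,0],[-1,0,0,-65,0],[-1,-20,0,-80,0],[-1,-60,0,-80,0],[-1,-100,0,-80,0],[-1,-140,0,-80,0],[-1,-180,0,-80,0],[-1,-220,0,-80,0],[-1,-260,0,-80,0],[-1,-295,-1,-80,0],[-1,-314,-1,-80,0],[-1,-314,-1,-80,0]]'; python3 plan.py 614.4 -162 192 1.571
```

```text
time: 8.13
tool_pos: [0.6138, -0.1659, 0.2645]
tool_rot: [3.141, 0.001, 1.565]
contact_force: [-0.5, -0.1, -0.4]
opening: 0.0245
grip_force: 20.0
t 8.1333 pos [ 613.8 -165.9  264.5] rot [3.141e+00 1.000e-03 1.565e+00] q6 -0.38 open 0.024546648138387903 grip 19.99923437833786 F [-0.5 -0.1 -0.4]
MOVE 3.9 0.6 72.5 -0.006
```

```bash
python3 -m crank '[[-1,1,0.5,30,0],[-1,1,0.5,55,0],[-1,1,0.5,66,0],[-1,1,0.5,70,0],[-1,1,0.5,72,0],[-1,1,0.5,72,0],[-1,1,0.5,72,0]]'; python3 plan.py 614.4 -162 189.5 1.571
python3 - <<'E'
from h import *
p,d=vision.read_camera("scene"); q=p[120:260,160:340]
cv2.imwrite("pics/c5.png",cv2.resize(q,(720,560),interpolation=cv2.INTER_CUBIC)[:,:,::-1])
E
```

```text
time: 8.72
tool_pos: [0.6153, -0.1603, 0.1941]
tool_rot: [3.139, 0.001, 1.57]
contact_force: [-0.0, -0.2, -0.5]
opening: 0.0243
grip_force: 20.0
t 8.7167 pos [ 615.3 -160.3  194.1] rot [3.139e+00 1.000e-03 1.570e+00] q6 -0.37 open 0.024326778706195613 grip 19.99967247247696 F [-0.  -0.2 -0.5]
MOVE -1.7 -0.9 4.6 -0.001
```

View pics/c5.png

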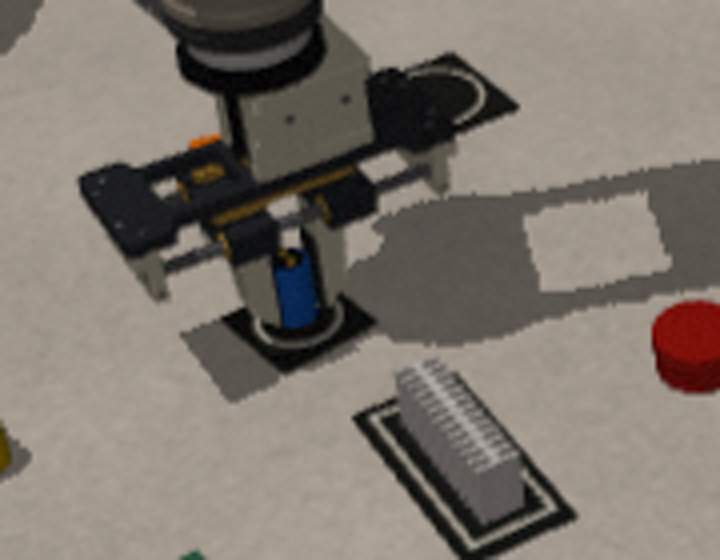

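The small cap hangs just above its circle (crop 297,300). The heat sink sits inside its outline (crop 460,440). Set the cap down, then go to the transformer.

```bash
python3 -m crank '[[-1,-1.5,-0.5,2,0],[-1,-1.5,-0.5,4,0],[-1,-1.5,-0.5,4.5,0],[-1,-1.5,-0.5,4.5,0],[-0.4,-1.5,-0.5,4.5,0],[-0.2,-1.5,-0.5,4.5,0],[0,-1.5,-0.5,4.5,0],[0,-1.5,-0.5,4.5,0],[0,-1.5,-0.5,-20,0],[0,-1.5,-0.5,-50,0],[0,-1.5,-0.5,-75,0],[0,-1.5,-0.5,-75,0]]' ; python3 plan.py 469 156.2 265 1.87
```

```text
time: 9.77
tool_pos: [0.6156, -0.1624, 0.2733]
tool_rot: [3.133, 0.004, 1.57]
contact_force: [1.4, -1.3, 0.4]
opening: 0.0453
grip_force: 0.0
t 9.7667 pos [ 615.6 -162.4  273.3] rot [3.133 0.004 1.57 ] q6 -0.38 open 0.04530102227578986 grip 0.0 F [ 1.4 -1.3  0.4]
MOVE 318.5 -146.9 8.3 -0.3
```

```bash
python3 -m crank '[[0,36,-16,0,-0.05],[0,72,-33,0,-0.1],[0,108,-50,0,-0.15],[0,144,-66,0,-0.2],[0.6,180,-83,0,-0.3],[0.6,216,-100,0,-0.3],[0.6,252,-116,0,-0.3],[0.6,288,-133,0,-0.3],[0.6,318,-147,0,-0.3],[0.6,318,-147,20,-0.3],[0.6,318,-147,40,-0.3],[0.6,318,-147,40,-0.3]]' ; python3 -m crank '[[0.6,0,0,0,0],[0.6,0,0,0,0],[0.6,0,0,0,0]]'; python3 plan.py 469 156.2 182 1.87
python3 - <<'E'
from h import *
p,d=vision.read_camera("scene"); q=p[180:320,280:460]
cv2.imwrite("pics/c6.png",cv2.resize(q,(720,560),interpolation=cv2.INTER_CUBIC)[:,:,::-1])
E
```

```text
time: 10.77
tool_pos: [0.4659, 0.1567, 0.2247]
tool_rot: [-3.136, -0.001, 1.871]
contact_force: [-0.8, -0.5, -0.3]
opening: 0.0735
grip_force: 0.0
time: 11.02
tool_pos: [0.4681, 0.1559, 0.2286]
tool_rot: [3.14, 0.0, 1.869]
contact_force: [0.7, -0.7, 0.0]
opening: 0.0734
grip_force: 0.0
t 11.0167 pos [468.1 155.9 228.6] rot [3.14  0.    1.869] q6 -0.13 open 0.07343737970894605 grip 0.0 F [ 0.7 -0.7  0. ]
MOVE 0.0 0.9 46.6 -0.001
```

View pics/c6.png

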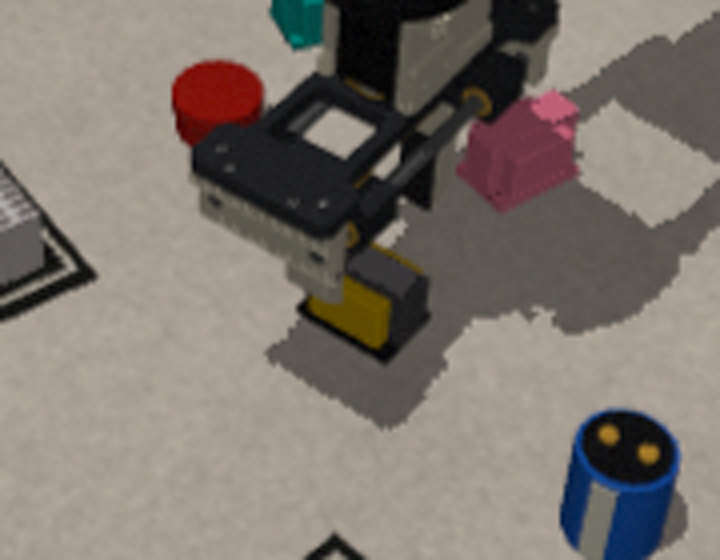

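The near finger is in front of the yellow side (crop 320,275), with the black foot at the base. I'll grip a bit higher, above the foot.

```bash
python3 -m crank '[[0.6,0,0.9,20,0],[0.6,0,0.9,35,0],[0.6,0,0.9,43,0],[0.6,0,0.9,43,0],[-1,0,0.9,43,0],[-1,0,0.9,43,0],[-1,0,0.9,43,0],[-1,0,0.9,43,0],[-1,0,0.9,43,0],[-1,0,0.9,43,0],[-1,0,0.9,43,0],[-1,0,0.9,43,0]]' 30; python3 plan.py 592.3 307.5 265 1.722
```

```text
time: 12.07
tool_pos: [0.4685, 0.1565, 0.185]
tool_rot: [3.141, 0.0, 1.87]
contact_force: [-0.8, -0.6, 3.7]
opening: 0.0381
grip_force: 30.0
t 12.0667 pos [468.5 156.5 185. ] rot [3.141 0.    1.87 ] q6 -0.13 open 0.03809942998377283 grip 29.951382279396057 F [-0.8 -0.6  3.7]
MOVE 107.8 162.8 -80.0 0.148
```

```bash
python3 -m crank '[[-1,0,0,-30,0],[-1,0,0,-65,0],[-1,15,23,-75,0.05],[-1,35,53,-75,0.1],[-1,55,83,-75,0.148],[-1,75,113,-75,0.148],[-1,95,143,-75,0.148],[-1,108,163,-75,0.148],[-1,108,163,-75,0.148],[-1,108,163,-40,0.148],[-1,108,163,-20,0.148],[-1,108,163,-20,0.148]]'; python3 -m crank '[[-1,0,0,0,0],[-1,0,0,0,0],[-1,0,0,0,0]]'; python3 plan.py 592.3 307.5 189 1.722
python3 - <<'E'
from h import *
p,d=vision.read_camera("scene"); q=p[240:400,300:480]
cv2.imwrite("pics/c7.png",cv2.resize(q,(630,560),interpolation=cv2.INTER_CUBIC)[:,:,::-1])
E
```

```text
time: 13.07
tool_pos: [0.5901, 0.3066, 0.1989]
tool_rot: [-3.131, 0.003, 1.722]
contact_force: [-1.9, -0.9, -1.7]
opening: 0.0376
grip_force: 30.0
time: 13.32
tool_pos: [0.5929, 0.3076, 0.2067]
tool_rot: [3.138, -0.001, 1.721]
contact_force: [-0.5, 0.5, -2.4]
opening: 0.0377
grip_force: 30.0
t 13.3167 pos [592.9 307.6 206.7] rot [ 3.138e+00 -1.000e-03  1.721e+00] q6 0.21 open 0.03774002829185898 grip 29.95291829109192 F [-0.5  0.5 -2.4]
MOVE -0.0 -0.6 17.7 -0.001
```

View pics/c7.png

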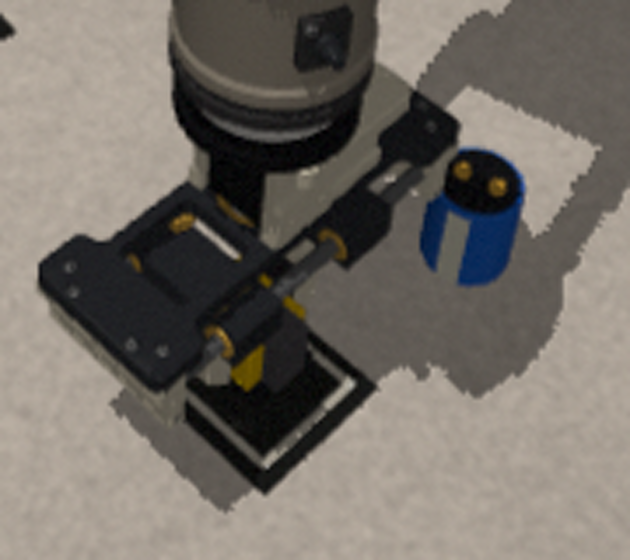

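The transformer is above its outline (crop 270,355), clear of the big cap. Lower and release.

```bash
python3 -m crank '[[-1,0,-0.5,8,0],[-1,0,-0.5,14,0],[-1,0,-0.5,17,0],[-1,0,-0.5,17.5,0],[-1,0,-0.5,17.5,0],[0.1,0,-0.5,17.5,0],[0.3,0,-0.5,17.5,0],[0.5,0,-0.5,17.5,0],[0.5,0,-0.5,17.5,0],[0.5,0,-0.5,-10,0],[0.8,0,-0.5,-40,0],[1,0,-0.5,-60,0]]' ; python3 plan.py 457 316.4 275 1.5
```

```text
time: 14.37
tool_pos: [0.5922, 0.3077, 0.2666]
tool_rot: [3.14, -0.0, 1.722]
contact_force: [0.8, 1.3, 1.2]
opening: 0.078
grip_force: 0.0
t 14.3667 pos [592.2 307.7 266.6] rot [ 3.14  -0.     1.722] q6 0.21 open 0.07797233541783144 grip 0.0 F [0.8 1.3 1.2]
MOVE 28.9 -132.4 -8.4 0.222
```

```bash
python3 -m crank '[[1,7,-33,-8,0.05],[1,14,-66,-8,0.1],[1,21,-99,-8,0.15],[1,29,-132,-8,0.15],[1,29,-132,-8,0.15],[1,29,-132,20,0.15],[1,29,-132,35,0.15],[1,29,-132,35,0.15],[1,29,-132,35,0.15],[1,29,-132,35,0.15]]' ; python3 plan.py 457 316.4 187 1.571
python3 - <<'E'
from h import *
p,d=vision.read_camera("scene"); q=p[240:400,320:500]
cv2.imwrite("pics/c8.png",cv2.resize(q,(630,560),interpolation=cv2.INTER_CUBIC)[:,:,::-1])
E
```

```text
time: 15.2
tool_pos: [0.4577, 0.3166, 0.2304]
tool_rot: [3.141, -0.0, 1.572]
contact_force: [-0.3, -0.5, 0.6]
opening: 0.0915
grip_force: 0.0
t 15.2 pos [457.7 316.6 230.4] rot [ 3.141 -0.     1.572] q6 0.47 open 0.09145998964831434 grip 0.0 F [-0.3 -0.5  0.6]
MOVE -0.2 -0.7 43.4 0.001
```

View pics/c8.png

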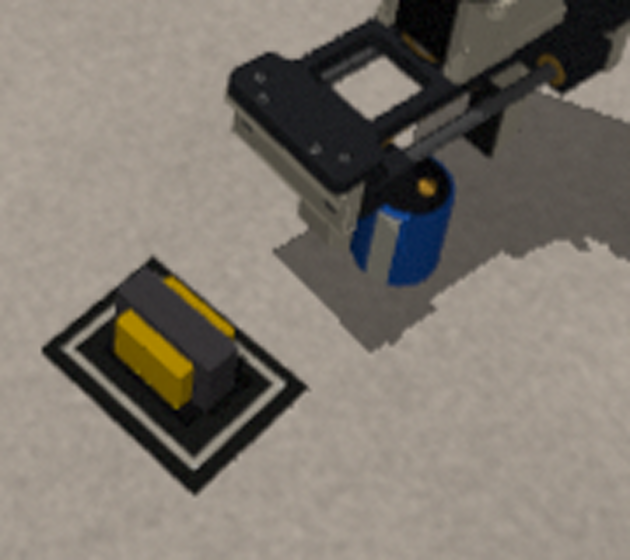

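The transformer is upright and centred in its outline (crop 175,345). The fingers straddle the big cap (crop 400,220).

```bash
python3 -m crank '[[1,0,-0.5,20,0],[1,0,-0.5,36,0],[1,0,-0.5,43,0],[1,0,-0.5,43,0],[1,0,-0.5,43,0],[-1,0,-0.5,43,0],[-1,0,-0.5,43,0],[-1,0,-0.5,43,0],[-1,0,-0.5,43,0],[-1,0,-0.5,43,0],[-1,0,-0.5,43,0],[-1,0,-0.5,43,0]]' 30; python3 -m crank '[[-1,0,0,0,0],[-1,0,0,0,0]]'; python3 plan.py 441.4 -319 265 1.571
```

```text
time: 16.25
tool_pos: [0.4565, 0.3164, 0.1867]
tool_rot: [3.142, 0.0, 1.572]
contact_force: [-0.3, 0.3, 0.5]
opening: 0.0498
grip_force: 0.0
time: 16.42
tool_pos: [0.4565, 0.3164, 0.1867]
tool_rot: [-3.142, 0.0, 1.572]
contact_force: [-0.1, 0.5, -0.4]
opening: 0.0446
grip_force: 30.0
t 16.4167 pos [456.5 316.4 186.7] rot [-3.142  0.     1.572] q6 0.47 open 0.04461181408413387 grip 30.00002771615982 F [-0.1  0.5 -0.4]
MOVE -635.4 -15.7 -78.3 0.001
```

Gripped at 44.6 mm. Lift and carry across.

```bash
python3 -m crank '[[-1,0,0,-30,0],[-1,0,0,-60,0],[-1,-20,0,-80,0],[-1,-55,-1,-80,0],[-1,-90,-2,-80,0],[-1,-125,-3,-80,0],[-1,-160,-4,-80,0],[-1,-195,-5,-80,0],[-1,-230,-6,-80,0],[-1,-265,-7,-80,0],[-1,-300,-8,-80,0],[-1,-330,-8,-80,0]]'; python3 plan.py 441.4 -319 265 1.571
```

```text
time: 17.42
tool_pos: [0.4483, -0.0155, 0.2667]
tool_rot: [-3.141, 0.0, 1.571]
contact_force: [0.3, 0.8, -0.7]
opening: 0.0448
grip_force: 30.0
t 17.4167 pos [448.3 -15.5 266.7] rot [-3.141  0.     1.571] q6 -0.21 open 0.044754123781956 grip 30.001164972782135 F [ 0.3  0.8 -0.7]
MOVE -303.5 -7.1 1.7 0.0
```

```bash
python3 -m crank '[[-1,-35,-1,0,0],[-1,-70,-2,0,0],[-1,-105,-3,0,0],[-1,-140,-4,0,0],[-1,-175,-5,0,0],[-1,-210,-5,0,0],[-1,-240,-6,0,0],[-1,-270,-7,0,0],[-1,-295,-7,0,0],[-1,-305,-7,0,0],[-1,-305,-7,0,0],[-1,-305,-7,0,0]]'; python3 plan.py 441.4 -319 210 1.571
```

```text
time: 18.42
tool_pos: [0.4419, -0.3181, 0.2663]
tool_rot: [-3.141, -0.001, 1.571]
contact_force: [-0.2, 0.5, -1.4]
opening: 0.0449
grip_force: 30.0
t 18.4167 pos [ 441.9 -318.1  266.3] rot [-3.141e+00 -1.000e-03  1.571e+00] q6 -0.77 open 0.044889517536531955 grip 30.00001609325409 F [-0.2  0.5 -1.4]
MOVE -0.9 -0.5 56.3 -0.0
```

```bash
python3 -m crank '[[-1,-0.5,-0.5,30,0],[-1,-0.5,-0.5,50,0],[-1,-0.5,-0.5,62,0],[-1,-0.5,-0.5,66,0],[-1,-0.5,-0.5,66,0],[-1,-0.5,-0.5,66,0],[-1,-0.5,-0.5,66,0]]'; python3 plan.py 441.4 -319 190.7 1.571
python3 - <<'E'
from h import *
p,d=vision.read_camera("scene"); q=p[90:250,190:370]
cv2.imwrite("pics/c9.png",cv2.resize(q,(630,560),interpolation=cv2.INTER_CUBIC)[:,:,::-1])
E
```

```text
time: 19.0
tool_pos: [0.4421, -0.3188, 0.2018]
tool_rot: [3.14, 0.001, 1.572]
contact_force: [0.4, -0.5, 0.0]
opening: 0.0448
grip_force: 30.0
t 19.0 pos [ 442.1 -318.8  201.8] rot [3.140e+00 1.000e-03 1.572e+00] q6 -0.77 open 0.04477968943333567 grip 29.99995708465576 F [ 0.4 -0.5  0. ]
MOVE -0.2 -0.7 11.1 0.001
```

View pics/c9.png

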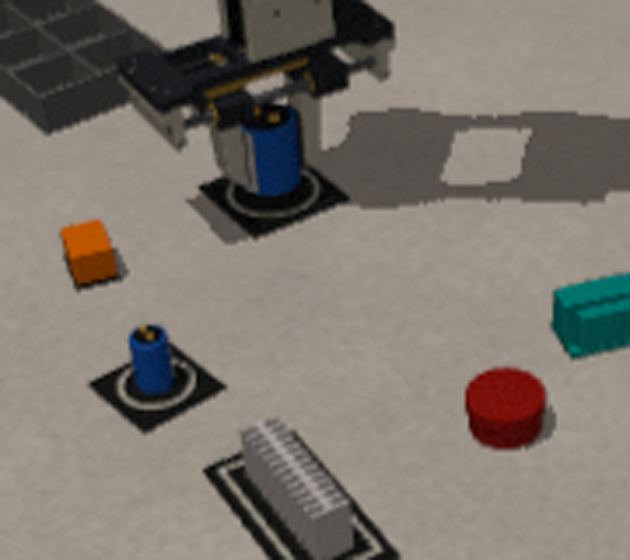

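The big cap is just above its circle (crop 272,155), and the small cap stands in its own circle (crop 152,360). Set down, retreat and check.

```bash
python3 -m crank '[[-1,0,-0.5,5,0],[-1,0,-0.5,9,0],[-1,0,-0.5,10.8,0],[-1,0,-0.5,10.8,0],[-1,0,-0.5,10.8,0],[0.2,0,-0.5,10.8,0],[0.4,0,-0.5,10.8,0],[0.6,0,-0.5,10.8,0],[0.6,0,-0.5,10.8,0],[0.6,0,-0.5,-20,0],[0.6,0,-0.5,-55,0],[0.6,0,-0.5,-90,0]]'; python3 -m crank '[[0.6,0,30,-30,0],[0.6,0,60,-60,0],[0.6,0,90,-90,0],[0.6,-40,110,-100,0],[0.6,-80,130,-100,0],[0.6,-110,150,-100,0],[0.6,-110,150,-100,0],[0.6,-110,150,-100,0],[0.6,-110,150,-100,0],[0.6,-110,150,-100,0]]'
python3 - <<'E'
from h import *
for n in("top","scene"):
    p,d=vision.read_camera(n);w=world(n,d)
    cv2.imwrite(f"pics/{n}9.png",p[:,:,::-1]); K,R,t=cal(n)
    for k,x,y,a,b in(("big",441.4,-319,.04,.065),("small",614.4,-162,.03,.05),("sink",595,-6.8,.025,.05),("trafo",592.3,307.5,.025,.05),("tin",447.5,-1,.015,.035),("relay",595.4,-309,.015,.035)):
        m=(w[...,2]>a)&(w[...,2]<b)&(np.hypot(w[...,0]-x/1e3,w[...,1]-y/1e3)<.07)&(d>0)
        if m.sum()>20: print(n,k,m.sum(),*rect(w[m][:,:2]),"want",x,y,"zmed/max",np.median(w[m][:,2]).round(4),w[m][:,2].max().round(4))
E
```

```text
time: 20.05
tool_pos: [0.4409, -0.3189, 0.2911]
tool_rot: [-3.14, -0.002, 1.572]
contact_force: [0.5, -0.4, 0.2]
opening: 0.0734
grip_force: 0.0
time: 20.88
tool_pos: [0.5909, -0.4278, 0.3912]
tool_rot: [-3.141, -0.001, 1.572]
contact_force: [0.1, -0.1, -0.5]
opening: 0.0736
grip_force: 0.0
top sink 334 [596.4  -5.1] [90.  26.5] 1.556 want 595 -6.8 zmed/max 0.0408 0.0462
top trafo 444 [593.1 307.7] [60. 39.] -1.412 want 592.3 307.5 zmed/max 0.042 0.0486
top tin 438 [4.484e+02 1.000e-01] [50.6 48. ] -0.064 want 447.5 -1 zmed/max 0.0276 0.0338
scene big 228 [ 440.7 -317.8] [47.4 43.8] 1.028 want 441.4 -319 zmed/max 0.0579 0.0644
scene small 109 [ 613.7 -161.4] [25.6 24.9] -0.158 want 614.4 -162 zmed/max 0.043 0.0489
scene sink 516 [594.6  -6.4] [93.  26.8] 1.559 want 595 -6.8 zmed/max 0.0404 0.0452
scene trafo 827 [591.2 306.1] [61.2 38.8] -1.447 want 592.3 307.5 zmed/max 0.0418 0.0471
scene tin 361 [446.4  -2.4] [53.2 48.3] 0.972 want 447.5 -1 zmed/max 0.0276 0.0312
scene relay 173 [ 595.3 -309.5] [45.1 30.1] 1.362 want 595.4 -309 zmed/max 0.0281 0.0327
```

View pics/scene9.png

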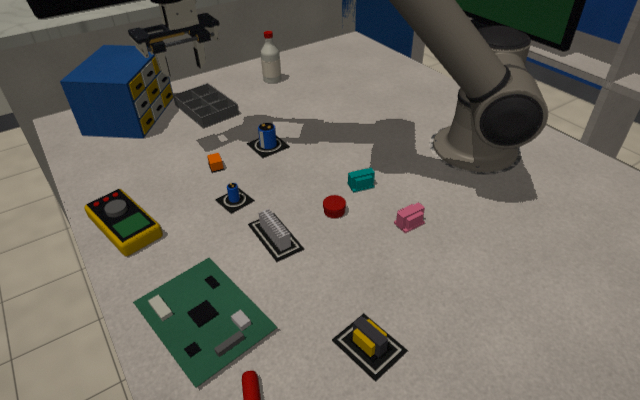

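All four parts stand in their outlines, within about 2 mm: big cap (266,137), small cap (233,193), heat sink (275,232), transformer (370,340). The relay (215,161) and tin (334,206) haven't moved.

```bash
python3 -c "
from cell import ticket; print(ticket.hand_in())"
```

```text
the job is handed in; nothing more can be done
None
```

All four parts are upright and released on their own pads, within about 2 mm of centre and lying along their outlines by the final camera check; the relay and flux tin have not moved, and the job was handed in at about 21 s (no verdict was returned).

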